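# Stand the fallen post back in its row and ready the glue bottle at its foot

### The job

Stand the fallen wooden post upright on the pencil line of the board, midway between the two posts that still stand, and let go of it. Then draw the glue bottle up out of its stand and hold it nozzle down, leaning about halfway between upright and level, with the nozzle tip just above the board (1 to 3 cm) and 1 to 3 cm from the foot of that post, touching neither. Finish while holding the bottle there in the gripper, and leave the other posts and the things lying about undisturbed.

Things in the scene. Friction and masses are not known exactly. Their poses are not given: they have to be found in the camera images.
- board: Fixed flat grey laminated board, 240 (its x) x 400 (its y) x 12 mm thick, flat on the bench. Origin at the centre of its underside, z up, so its top is at z = 12 mm. A black pencil line runs on its top along its y axis at its x = 0; the posts belong on this line.
- post: The fallen wooden post, loose, square bar 36 x 36 x 100 mm, 85 g, lying on the board between the two standing posts, roughly across the pencil line. Origin at its centre; its x axis is its length (both ends are alike, either may be up), y and z across it. Lying, its centre is 18 mm above the board; standing, 50 mm.
- left_post: A like post, loose, standing on the pencil line, 36 x 36 mm and 100 mm tall. Origin at the centre of its foot, z up. It stands about 155 mm from the middle of the board on the board's +y side.
- right_post: A like post, loose, standing on the pencil line on the board's -y side. Same size; origin at the centre of its foot, z up.
- stand: Fixed plywood stand, 100 (x) x 112 (y) mm and 110 mm tall, open towards its x ends, holding the glue bottle nozzle down. Its top plate has a 63 mm round hole, a shelf plate with its top at 78 mm has a 36 mm hole for the bottle's neck. Origin at the centre of its underside, z up.
- glue: White glue bottle, loose, 0.25 kg, 190 mm long, nozzle down in the stand; lifts straight up. Origin at the nozzle tip, z along its axis from tip to flat base. Nozzle 5 mm thick, 12 mm at z = 42; neck 28 mm thick to z = 66; round body 58 mm in diameter from z = 72 to the base at z = 190. In the stand the tip is 12 mm above the bench; the top 92 mm of the body stand clear of the stand.
- carton: Bystander: loose cardboard carton 45 x 75 x 90 mm tall. Origin at the centre of its underside.
- cup: Bystander: loose paper cup, 76 mm across the rim, 95 mm tall. Origin at the centre of its underside.
- offcut: Bystander: loose wood offcut 50 x 70 x 30 mm tall. Origin at the centre of its underside.

How it is judged:
On the way, in this order (a step that is already met when the one before it is completed fails the run):
1. the fallen post stands upright on the line between its neighbours, let go ((angle between post's own x axis and vertical below 0.1 rad or angle between post's own x axis and vertical above 3.0416 rad) and x of post in the frame of board between -0.02 and 0.02 m and y of post in the frame of board between -0.03 and 0.03 m and z of post in the frame of board below 0.066 m and linear speed of post below 0.02 m/s and contact force between the fingers and post below 0.1 N), for 0.3 s.
2. the glue bottle is drawn clear above its stand (z of glue in the frame of stand above 0.11 m and contact force between the fingers and glue above 1 N), for 0.1 s.
At the end, for the whole second after the job is handed in: Post upright within 6 deg, centre within 20 mm of the line and 30 mm of mid-board, released; other posts upright, moved under 25 mm. Fingers hold the bottle still, leaning 30 to 60 deg, tip 5 to 45 mm above the board, within 68 mm of the post axis, touching no post, board or stand (all of step 1 and distance of each of left_post, right_post from where it was at the start of the episode below 0.025 m and angle between each of left_post, right_post's own z axis and vertical below 0.15 rad and angle between glue's own z axis and vertical between 0.52 and 1.05 rad and z of glue in the frame of board between 0.017 and 0.057 m and horizontal distance between glue and post below 0.068 m and contact force between glue and board below 0.1 N and contact force between glue and post below 0.1 N and contact force between glue and stand below 0.1 N and contact force between glue and left_post below 0.1 N and contact force between glue and right_post below 0.1 N and contact force between the fingers and glue above 1 N and linear speed of glue below 0.03 m/s); the arm keeps its last pose, push and grip.
It fails at once if a standing post is knocked over or shoved away (angle between any of left_post, right_post's own z axis and vertical above 0.4 rad or distance of any of left_post, right_post from where it was at the start of the episode above 0.04 m).
It fails at once if a bystander is disturbed (distance of any of carton, cup, offcut from where it was at the start of the episode above 0.03 m).
It also fails if it takes over 67 s, if anything falls off the work surface, if the arm or the gripper's body presses on something with over 40 N, if the wrist force passes 120 N, or if a joint passes its speed limit or range.

### The arm

A 6-joint arm with a two-finger parallel gripper is mounted at the origin on the work surface. World frame = base frame: x ahead of the robot, y to its left, z up, the work surface at z = 0. Lengths are in m, angles in rad, forces in N, time in s.
With the tool pointing down it reaches from about 0.275 to 1 m from the base axis. Payload 8.4 kg.
Tool frame: the origin (TCP) lies on the centre line of the jaws, within the pads' length; the fingertips stand 8 mm ahead of it and the grasp point (between the pads) lies 11 mm behind it (arm.tcp_to_tips is the distance from the TCP to the fingertips, in m); z points along the fingers, y is the line along which they close (so a half turn about z gives the same grasp; the last joint's range is limited). The gripper opens to 85 mm and grips with 20 to 120 N. Pads are 22 mm wide; open, the fingers measure 114 mm over their backs; the gripper's body (76 mm by 85 mm) begins 54 mm behind the grasp point. The pads swing forward as they close: fully open they stand 13 mm farther back than shut.
Start: joints at [1.3, 0.353, 1.633, -0, 1.155, -0.002], TCP at [0.166, 0.603, 0.239] pointing down, gripper open.
Joint ranges: [-2.63, 2.63], [-0.92, 2.1], [0.06, 2.66], [-1.3, 4.44], [0, 2.69], [-3.02, 3.02]. Speed limits (rad/s): [2.22, 2.22, 2.79, 3.14, 3.14, 3.14].

### API

Orientations are given as a unit quaternion [w, x, y, z].
In Python, from workcell import arm gives the robot as it stands.
- The arm moves only by the tool play_rows, never from a script. Its argument "motion" is a list of rows, each a list of 3 entries, a list of its own where there are three numbers: the shift along the world's x, y, z in mm, then the turn about the world's z in rad, then the gripper command: -1 is shut, 1 is fully open, values between are in proportion. A call has 1 to 10 rows; each row is the pose to reach, as a shift and turn from the pose commanded when the call began; what a row does not reach only later rows make up. A row lasts 1/8 s, in which the tool goes at most 62.5 mm and 10.7 degrees, less where a joint would pass 70% of its speed; a pose out of reach is approached as far as the arm can. A call with a gripper value outside its range is refused whole. The fingers move at their own pace and stop on an object; "newtons" is the grip in N (left out, the last holds). Time passes only in rows, so rows that repeat a pose let the fingers close. It gives the time, the measured TCP pose, the force, the opening and the grip force at its end, in the units of the state.
- arm.get_state(): the state, without advancing time (a new reading comes with each control period).
- arm.get_image(name): name is "scene" or "top"; returns a dict with "color" (384x512x3 uint8, red, green, blue), "depth" (384x512 float32, m along the optical axis (not along the pixel's ray), 0 where there is no reading), "vertical_fov" (degrees; the focal length in pixels is half the picture's height over the tangent of half this angle, whatever the lens; pixels are square), "cx", "cy" (the principal point, pixels), "pose" (4x4, takes a point from camera to world coordinates). Camera axes: x right, y up, looking along -z (the intrinsics and any distortion apply to the point x, -y, -z); pixel columns grow to the right and rows downward; lengths in m; the calibration is good to about 2 mm. A picture is of the moment at which its call begins.
- arm.sign_off(): hands the job in; it is judged then, once.
The state is a dict: "clock": time; "qpos": joint angles; "qvel": joint speeds; "effort": joint torques, N m; "tcp_pos": TCP position; "tool_rot": TCP orientation; "contact_force": force on the tool from outside, world axes, zero at the start; "wrist_torque": the same for the moment, N m; "opening": opening from 0.0 (shut) to 1.0 (fully open); "grasp_force": force on a finger pad.
Only numpy, scipy, OpenCV 4.12 (cv2) and the standard library are available. Lean on these libraries where they do the work, as an engineer would, in place of code of your own. Each camera call takes 0.05 s, during which the arm holds its last target. There are 200 camera calls.

## Working session

There is one attempt and no reset: what is moved stays moved. The work goes in short steps, Python scripts to look and compute and a tool call to move; the robot and the scene stay as the last step left them, time stands still between calls to the robot, and variables do not carry over. Pictures are saved under pics/ and viewed, at most 10 in all, crops included, and the job is handed in when it is done.

Besides the shell and the picture viewer there is one more tool, called after "Emit:" by a JSON object that holds its "api" and its "payload", one argument or row to a line. play_rows: Moves the arm, as the interface text tells. Its arguments: {"type":"object","properties":{"motion":{"type":"array"},"newtons":{"type":"number"}},"required":["motion"]}

```bash
mkdir -p pics; ls; cat > h.py <<'E'
import numpy as np, cv2
from workcell import arm
def grab(n):
    d=arm.get_image(n); d['f']=192/np.tan(np.radians(d['vertical_fov'])/2); return d
def pts(d):
    v,u=np.mgrid[0:384,0:512]; Z=d['depth']
    P=np.stack([(u-d['cx'])/d['f']*Z,-(v-d['cy'])/d['f']*Z,-Z],-1)
    T=d['pose']; return P@T[:3,:3].T+T[:3,3]
def ray(d,u,v,z):
    T=d['pose']; r=T[:3,:3]@np.array([(u-d['cx'])/d['f'],-(v-d['cy'])/d['f'],-1]); o=T[:3,3]
    return o+r*(z-o[2])/r[2]
def proj(d,p):
    T=d['pose']; c=T[:3,:3].T@(np.array(p)-T[:3,3]); return d['cx']+d['f']*c[0]/-c[2], d['cy']-d['f']*c[1]/-c[2]
def save(d,n): cv2.imwrite('pics/'+n+'.png',d['color'][:,:,::-1])
E
python3 - <<'E'
from h import *
for n in('top','scene'):
    d=grab(n); save(d,n+'0'); print(n,{k:v for k,v in d.items() if k not in('color','depth')}, (d['depth']>0).mean())
print(arm.get_state()); print([a for a in dir(arm) if a[0]!='_'])
E
```

```text
pics
top {'vertical_fov': 57.77881823531192, 'cx': 257.55212977008, 'cy': 188.74945439933398, 'pose': array([[-0.02841595,  0.98324785, -0.18004497,  0.36464996],
       [-0.99955193, -0.02964487, -0.00413803, -0.00822197],
       [-0.00940612,  0.17984671,  0.98364968,  1.11279972],
       [ 0.        ,  0.        ,  0.        ,  1.        ]]), 'f': np.float64(347.9594037325478)} 0.9960683186848959
scene {'vertical_fov': 47.20208947867083, 'cx': 258.0162935781398, 'cy': 189.3231932937407, 'pose': array([[-4.25030582e-02, -8.73716802e-01,  4.84574494e-01,
         1.07591219e+00],
       [ 9.99096323e-01, -3.72484609e-02,  2.04716573e-02,
         1.27359973e-02],
       [ 1.63223120e-04,  4.85006703e-01,  8.74510418e-01,
         9.42719192e-01],
       [ 0.00000000e+00,  0.00000000e+00,  0.00000000e+00,
         1.00000000e+00]]), 'f': np.float64(439.44879436826966)} 0.9959615071614584
{'clock': 0.1, 'qpos': array([ 1.29961012e+00,  3.53577469e-01,  1.63404122e+00,  1.36173771e-05,
        1.15517621e+00, -2.37326238e-03]), 'qvel': array([ 0.00038596, -0.0019416 , -0.00246597,  0.00164187, -0.00024889,
        0.00053663]), 'effort': array([ 3.49254206e-04, -6.06361485e+01, -3.42822075e+01,  1.22330466e-04,
        3.97086595e-03, -7.01903645e-06]), 'tcp_pos': array([0.16586511, 0.60217587, 0.23864556]), 'tool_rot': array([-8.81346650e-05,  1.34004865e-01,  9.90980492e-01, -5.94660493e-04]), 'contact_force': array([-0.50447019, -0.35848804, -0.76024176]), 'wrist_torque': array([-0.01855173,  0.04826757,  0.01660504]), 'grasp_force': 0.0, 'opening': 0.9975061242930651}
['MotionError', 'get_image', 'get_state', 'sign_off', 'tcp_to_tips']
```

View pics/top0.png

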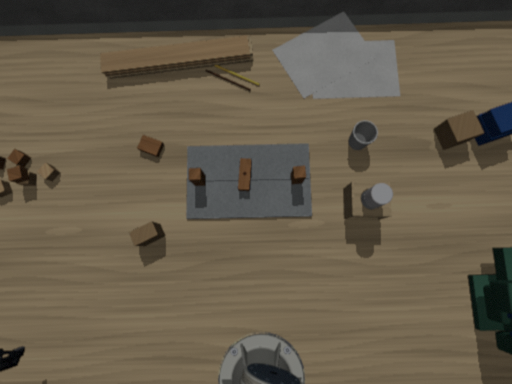

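View pics/scene0.png

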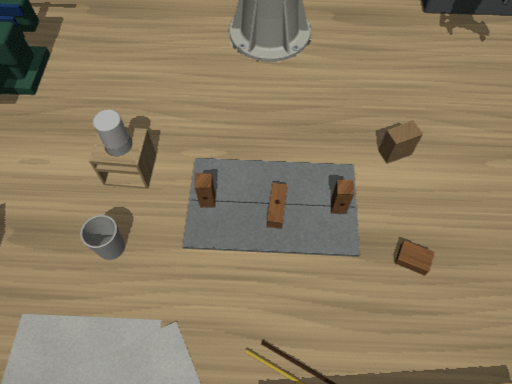

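```bash
python3 - <<'E'
from h import *
for n in('top','scene'):
    d=grab(n); P=pts(d); X,Y,Z=P[...,0],P[...,1],P[...,2]
    reg=(X>.25)&(X<.85)&(np.abs(Y)<.5)
    print(n,'bench z',np.median(Z[reg&(Z<.008)]))
    hsv=cv2.cvtColor(d['color'],cv2.COLOR_RGB2HSV)
    b=(hsv[...,1]<60)&reg&(Z<.03)&(Z>.005)&(abs(Y)<.3)
    nl,L,S,C=cv2.connectedComponentsWithStats(b.astype(np.uint8))
    i=1+np.argmax(S[1:,4]); m=L==i
    # board outline via rays to z=.012
    c=max(cv2.findContours(m.astype(np.uint8),0,2)[0],key=cv2.contourArea)
    q=np.array([ray(d,u,v,.012)[:2] for u,v in c[:,0]],np.float32)
    print('board',cv2.minAreaRect(q),np.median(Z[m]))
    for lo,hi,nm in((.02,.4,'all'),):
        nl,L,S,C=cv2.connectedComponentsWithStats((reg&(Z>.022)&(Z<.4)).astype(np.uint8))
        for i in range(1,nl):
            if S[i,4]<40: continue
            m=L==i; zt=np.percentile(Z[m],92); t=m&(Z>zt-.008)
            q=P[t][:,:2].astype(np.float32)
            r=cv2.minAreaRect(q); print(S[i,:4],C[i].round(),'ztop',zt.round(3),np.round(r[0],4),np.round(r[1],3),round(r[2],1),t.sum())
E
```

```text
top bench z 0.00019701741724520438
board ((0.5964816212654114, 0.026180028915405273), (0.3996719419956207, 0.24062573909759521), 89.57051849365234) 0.01220921769412231
[349 120  29  29] [363. 133.] ztop 0.095 [ 0.7191 -0.3378] [0.074 0.073] 25.1 144
[137 135  26  21] [149. 145.] ztop 0.033 [0.7205 0.345 ] [0.072 0.05 ] 68.3 320
[238 158  14  33] [244. 174.] ztop 0.051 [0.6106 0.0369] [0.036 0.1  ] 85.1 353
[291 165  15  19] [298. 174.] ztop 0.114 [ 0.5972 -0.1279] [0.036 0.036] 3.0 146
[189 168  17  18] [197. 176.] ztop 0.114 [0.5993 0.1807] [0.035 0.033] 0.3 143
[344 182  49  37] [368. 199.] ztop 0.202 [ 0.5097 -0.3323] [0.056 0.057] 86.8 378
[129 221  35  25] [146. 233.] ztop 0.093 [0.4307 0.3358] [0.045 0.076] 25.4 401
scene bench z 5.1718715381676716e-05
board ((0.598295271396637, 0.026813626289367676), (0.3990393579006195, 0.24292032420635223), 89.61027526855469) 0.011971173878514874
[ 89 110  66  75] [121. 147.] ztop 0.201 [ 0.511  -0.3305] [0.057 0.057] 64.5 516
[380 121  43  38] [401. 140.] ztop 0.092 [0.431  0.3371] [0.047 0.077] 24.3 519
[195 173  21  34] [205. 189.] ztop 0.113 [ 0.5975 -0.1278] [0.038 0.035] 4.4 262
[332 180  23  33] [343. 196.] ztop 0.113 [0.6009 0.1829] [0.037 0.037] 0.8 266
[267 183  21  45] [277. 205.] ztop 0.05 [0.6108 0.0376] [0.036 0.102] 84.4 618
[ 81 215  43  43] [102. 235.] ztop 0.094 [ 0.7194 -0.3367] [0.076 0.074] 13.0 322
[398 240  37  33] [416. 256.] ztop 0.032 [0.7208 0.345 ] [0.07  0.052] 67.4 712
```

Emit:
{"api": "play_rows", "payload": {
  "motion": [
    [[407,-561,0],0.178,1],
    [[407,-561,0],0.178,1],
    [[407,-561,0],0.178,1],
    [[407,-561,0],0.178,1],
    [[407,-561,0],0.178,1],
    [[407,-561,0],0.178,1],
    [[407,-561,0],0.178,1],
    [[407,-561,0],0.178,1],
    [[407,-561,0],0.178,1],
    [[407,-561,0],0.178,1]
  ],
  "newtons": 20
}}

```text
clock: 1.45
tcp_pos: [0.534, 0.0948, 0.2394]
tool_rot: [0.0, 0.045, 0.999, 0.0]
contact_force: [1.3, 0.8, -1.6]
opening: 0.999
grasp_force: 0.0
```

```bash
python3 - <<'E'
from h import *
s=arm.get_state(); print(s)
d=grab('scene'); P=pts(d); X,Y,Z=P[...,0],P[...,1],P[...,2]
m=(X>.42)&(X<.62)&(Y<-.24)&(Y>-.42)&(abs(Z-.110)<.006)
print('stand top',cv2.minAreaRect(P[m][:,:2].astype(np.float32)),m.sum())
E
```

```text
{'clock': 1.45, 'qpos': array([ 1.72815788e-01,  2.24496596e-01,  1.81083189e+00,  1.56003627e-04,
        1.10589034e+00, -1.30709204e+00]), 'qvel': array([-0.86492203,  0.31145136, -0.40074762,  0.00263166,  0.0826705 ,
       -0.86234165]), 'effort': array([  4.96422887, -53.73699188, -29.73943591,  -0.23578808,
         0.18365433,   1.37874886]), 'tcp_pos': array([0.53396057, 0.09477661, 0.2393948 ]), 'tool_rot': array([1.67382612e-04, 4.54635296e-02, 9.98965979e-01, 1.08548330e-04]), 'contact_force': array([ 1.29719856,  0.79281592, -1.57652792]), 'wrist_torque': array([-0.01410892,  0.043767  , -0.02033216]), 'grasp_force': 0.0, 'opening': 0.9993211691695092}
stand top ((0.5101815462112427, -0.3311794698238373), (0.1137346625328064, 0.10373438894748688), 86.51795196533203) 1133
```

Emit:
{"api": "play_rows", "payload": {
  "motion": [
    [[30,-44,0],0.0,1],
    [[30,-44,0],0.0,1],
    [[30,-44,0],0.0,1],
    [[30,-44,0],0.0,1]
  ]
}}

```text
clock: 2.0
tcp_pos: [0.5623, 0.0536, 0.2392]
tool_rot: [-0.0, 0.045, 0.999, 0.0]
contact_force: [-1.0, -0.5, 0.2]
opening: 1.003
grasp_force: 0.0
```

Emit:
{"api": "play_rows", "payload": {
  "motion": [
    [[11,-13,0],0,1],
    [[11,-13,-60],0,1],
    [[11,-13,-120],0,1],
    [[11,-13,-170],0,1],
    [[11,-13,-213],0,1],
    [[11,-13,-213],0,1],
    [[11,-13,-213],0,-1],
    [[11,-13,-213],0,-1],
    [[11,-13,-213],0,-1],
    [[11,-13,-213],0,-1]
  ],
  "newtons": 20
}}

```text
clock: 3.25
tcp_pos: [0.5752, 0.0397, 0.0281]
tool_rot: [0.001, 0.045, 0.999, 0.0]
contact_force: [0.0, -0.6, 8.1]
opening: 0.421
grasp_force: 20.2
```

Emit:
{"api": "play_rows", "payload": {
  "motion": [
    [[0,0,0],0,-1],
    [[0,0,0],0,-1],
    [[0,0,30],0,-1],
    [[0,0,60],0,-1],
    [[0,0,85],0,-1],
    [[0,0,85],0,-1],
    [[0,0,85],0,-1]
  ]
}}

```text
clock: 4.12
tcp_pos: [0.5737, 0.0396, 0.111]
tool_rot: [-0.0, 0.045, 0.999, -0.0]
contact_force: [-0.2, 0.8, -0.8]
opening: 0.423
grasp_force: 20.6
```

```bash
cat > look.py <<'E'
from h import *
import sys
d=grab('scene'); save(d,sys.argv[1]); 
x0,y0,w,h=map(int,sys.argv[2:6])
cv2.imwrite('pics/'+sys.argv[1]+'.png',cv2.resize(d['color'][y0:y0+h,x0:x0+w,::-1],None,fx=3,fy=3))
print(arm.get_state()['opening'],arm.get_state()['tcp_pos'])
E
python3 look.py p1 160 60 220 200
```

```text
0.4210455267825718 [0.57334725 0.03962726 0.1105167 ]
```

View pics/p1.png

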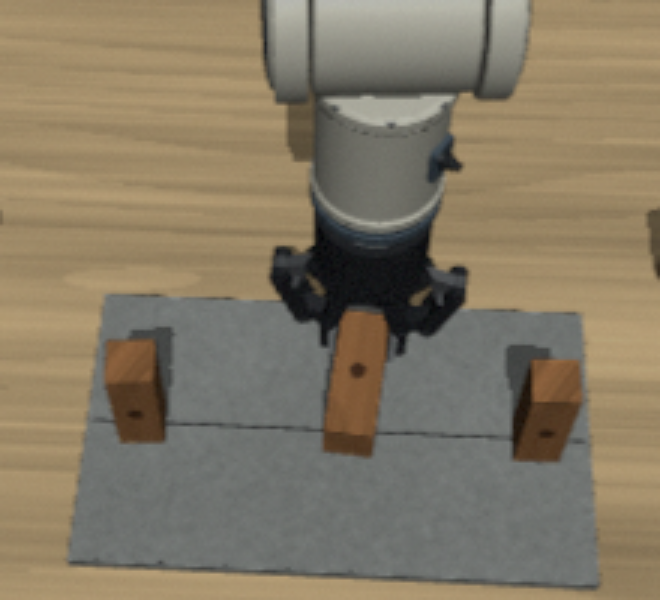

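The crop shows the post held at its robot-side end (about pixel (355,370)), apparently drooping toward the camera; I'll check the angle with depth.

```bash
cat > tilt.py <<'E'
from h import *
d=grab('scene'); P=pts(d); X,Y,Z=P[...,0],P[...,1],P[...,2]
hsv=cv2.cvtColor(d['color'],cv2.COLOR_RGB2HSV)
m=(X>.45)&(X<.75)&(abs(Y-.035)<.07)&(Z>.016)&(Z<.25)&(hsv[...,1]>90)&(hsv[...,0]<20)
m=cv2.erode(m.astype(np.uint8),np.ones((3,3)))>0
Q=P[m]; print(len(Q),Q.min(0).round(3),Q.max(0).round(3),Q.mean(0).round(3))
for x in np.arange(.5,.72,.01):
    k=abs(Q[:,0]-x)<.003
    if k.sum()>4: print(round(x,3),Q[k,2].min().round(3),np.median(Q[k,2]).round(3),Q[k,2].max().round(3),Q[k,1].mean().round(3))
s=arm.get_state(); print(s['opening'],s['tcp_pos'],s['grasp_force'])
E
python3 tilt.py
```

```text
605 [0.562 0.018 0.103] [0.661 0.057 0.135] [0.618 0.037 0.129]
0.57 0.128 0.13 0.134 0.043
0.58 0.127 0.13 0.133 0.042
0.59 0.127 0.131 0.133 0.039
0.6 0.128 0.131 0.132 0.04
0.61 0.128 0.131 0.134 0.038
0.62 0.128 0.13 0.133 0.037
0.63 0.128 0.13 0.133 0.034
0.64 0.128 0.13 0.133 0.037
0.65 0.128 0.13 0.133 0.035
0.66 0.104 0.12 0.132 0.035
0.4179152225219356 [0.57324609 0.03963381 0.11028243] 20.623200237751007
```

Emit:
{"api": "play_rows", "payload": {
  "motion": [
    [[0,0,0],0,-0.18],
    [[0,0,0],0,-0.18],
    [[0,0,0],0,-0.18]
  ]
}}

```text
clock: 4.6
tcp_pos: [0.5739, 0.0397, 0.111]
tool_rot: [-0.0, 0.045, 0.999, -0.0]
contact_force: [0.0, 0.5, -0.4]
opening: 0.423
grasp_force: 20.6
```

Emit:
{"api": "play_rows", "payload": {
  "motion": [
    [[0,0,0],0,-0.165],
    [[0,0,0],0,-0.165]
  ]
}}

```text
clock: 4.85
tcp_pos: [0.574, 0.0397, 0.1113]
tool_rot: [0.0, 0.045, 0.999, 0.0]
contact_force: [0.1, 0.3, -0.9]
opening: 0.418
grasp_force: 20.6
```

Emit:
{"api": "play_rows", "payload": {
  "motion": [
    [[0,0,0],0,-0.16],
    [[0,0,0],0,-0.16]
  ]
}}

```text
clock: 5.1
tcp_pos: [0.574, 0.0397, 0.1113]
tool_rot: [0.0, 0.045, 0.999, 0.0]
contact_force: [-0.4, 0.4, -1.3]
opening: 0.42
grasp_force: 14.6
```

Emit:
{"api": "play_rows", "payload": {
  "motion": [
    [[0,0,0],0,-0.155],
    [[0,0,0],0,-0.155]
  ]
}}

```text
clock: 5.35
tcp_pos: [0.574, 0.0397, 0.1113]
tool_rot: [0.0, 0.045, 0.999, -0.0]
contact_force: [0.9, -0.7, -0.4]
opening: 0.424
grasp_force: 7.5
```

Emit:
{"api": "play_rows", "payload": {
  "motion": [
    [[0,0,0],0,-0.152],
    [[0,0,0],0,-0.152]
  ]
}}

```text
clock: 5.6
tcp_pos: [0.574, 0.0397, 0.1113]
tool_rot: [-0.0, 0.045, 0.999, -0.0]
contact_force: [-0.2, 0.1, -1.5]
opening: 0.424
grasp_force: 2.4
```

```bash
python3 tilt.py
```

```text
419 [0.547 0.025 0.026] [0.583 0.057 0.122] [0.574 0.04  0.092]
0.55 0.115 0.118 0.121 0.04
0.56 0.116 0.119 0.122 0.042
0.57 0.117 0.119 0.122 0.044
0.58 0.026 0.08 0.121 0.04
0.4238619234964292 [0.57394561 0.03966575 0.11126121] 2.260981500148773
```

Emit:
{"api": "play_rows", "payload": {
  "motion": [
    [[0,0,0],0,-0.16],
    [[0,0,0],0,-0.16],
    [[10,-5,0],0,-0.16],
    [[21,-10,0],0,-0.16],
    [[32,-14,0],0,-0.16],
    [[32,-14,0],0,-0.16],
    [[32,-14,0],0,-0.16]
  ]
}}

```text
clock: 6.52
tcp_pos: [0.6057, 0.0256, 0.111]
tool_rot: [-0.0, 0.046, 0.999, 0.0]
contact_force: [0.9, 0.2, -1.3]
opening: 0.422
grasp_force: 4.4
```

```bash
cat > post.py <<'E'
from h import *
for n in ('scene','top'):
    d=grab(n); P=pts(d); X,Y,Z=P[...,0],P[...,1],P[...,2]
    hsv=cv2.cvtColor(d['color'],cv2.COLOR_RGB2HSV)
    m=(X>.45)&(X<.75)&(abs(Y-.03)<.07)&(Z>.018)&(Z<.25)&(hsv[...,1]>90)&(hsv[...,0]<20)
    m=cv2.erode(m.astype(np.uint8),np.ones((3,3)))>0
    Q=P[m]
    if len(Q)<10: print(n,len(Q)); continue
    zt=np.percentile(Q[:,2],98); T=Q[Q[:,2]>zt-.006]; F=Q[Q[:,2]<zt-.012]
    print(n,'top z',np.median(T[:,2]).round(4),'rect',cv2.minAreaRect(T[:,:2].astype(np.float32)),'y',Q[:,1].min(),Q[:,1].max())
    if len(F)>20: print('face x=a*z+b',np.polyfit(F[:,2],F[:,0],1),len(F),F[:,2].min())
E
python3 post.py
```

```text
scene top z 0.1178 rect ((0.5977016091346741, 0.027664002031087875), (0.03128230571746826, 0.029390394687652588), 85.8664321899414) y 0.0119326886204521 0.043869684969232825
face x=a*z+b [0.16812327 0.59194429] 147 0.030177849407413304
top 0
```

Emit:
{"api": "play_rows", "payload": {
  "motion": [
    [[9,-1,0],0,-0.16],
    [[17,-1,0],0,-0.16],
    [[17,-1,-3],0,-0.16],
    [[17,-1,-5],0,-0.155],
    [[17,-1,-5],0,-0.153],
    [[12,-1,-5],0,-0.153],
    [[7,-1,-5],0,-0.153],
    [[3,-1,-5],0,-0.153],
    [[3,-1,-5],0,-0.153]
  ]
}}

```text
clock: 7.75
tcp_pos: [0.6087, 0.0247, 0.1064]
tool_rot: [0.0, 0.045, 0.999, -0.0]
contact_force: [-0.5, 0.2, -0.5]
opening: 0.427
grasp_force: 0.4
```

```bash
python3 post.py
```

```text
scene top z 0.1128 rect ((0.5990133285522461, 0.02687455341219902), (0.03163439780473709, 0.02909170463681221), 82.60316467285156) y 0.010173225343260978 0.04273198231188524
face x=a*z+b [-0.03253824  0.61594925] 210 0.023116925731409887
top 0
```

Emit:
{"api": "play_rows", "payload": {
  "motion": [
    [[0,0,0],0,0.0],
    [[0,0,0],0,0.5],
    [[0,0,0],0,1],
    [[0,0,0],0,1],
    [[0,0,30],0,1],
    [[0,0,80],0,1],
    [[0,0,130],0,1],
    [[0,0,150],0,1],
    [[0,0,150],0,1]
  ]
}}

```text
clock: 8.98
tcp_pos: [0.6099, 0.0247, 0.258]
tool_rot: [0.002, 0.045, 0.999, 0.0]
contact_force: [-0.2, -0.6, 0.3]
opening: 0.998
grasp_force: 0.0
```

```bash
python3 post.py; python3 -c "
from h import *
print(arm.get_state()['qpos'],arm.get_state()['tcp_pos'])"
```

```text
scene top z 0.112 rect ((0.5993704795837402, 0.02916930615901947), (0.02908172830939293, 0.034117527306079865), 86.44756317138672) y 0.01315815775240878 0.044795787179719423
face x=a*z+b [0.00256926 0.6154305 ] 204 0.022999823606439596
top 0
[ 3.80441320e-02  3.14368248e-01  1.65165376e+00  8.60786724e-06
  1.17676254e+00 -1.44196437e+00] [0.60843956 0.02466248 0.25525488]
```

Emit:
{"api": "play_rows", "payload": {
  "motion": [
    [[-98,-356,2],-1.48,1],
    [[-98,-356,2],-1.48,1],
    [[-98,-356,2],-1.48,1],
    [[-98,-356,2],-1.48,1],
    [[-98,-356,2],-1.48,1],
    [[-98,-356,2],-1.48,1],
    [[-98,-356,2],-1.48,1],
    [[-98,-356,2],-1.48,1],
    [[-98,-356,2],-1.48,1],
    [[-98,-356,2],-1.48,1]
  ]
}}

```text
clock: 10.32
tcp_pos: [0.5107, -0.331, 0.2572]
tool_rot: [-0.001, 0.706, 0.708, -0.0]
contact_force: [0.4, -0.5, -0.2]
opening: 0.999
grasp_force: 0.0
```

Emit:
{"api": "play_rows", "payload": {
  "motion": [
    [[0,0,0],0,1],
    [[0,0,0],0,1]
  ]
}}

```text
clock: 10.58
tcp_pos: [0.5111, -0.3311, 0.2582]
tool_rot: [-0.0, 0.707, 0.708, -0.0]
contact_force: [0.0, -0.5, 0.6]
opening: 1.0
grasp_force: 0.0
```

```bash
python3 -c "
from h import *
s=arm.get_state();print(s['qpos'],s['tcp_pos'],s['tool_rot'])"; python3 post.py
```

```text
[-5.77352278e-01  3.11247304e-01  1.64922146e+00 -4.57098765e-05
  1.18118493e+00 -5.78791034e-01] [ 0.5110809  -0.33114009  0.25821229] [-2.55139878e-05  7.06591777e-01  7.07621409e-01 -2.69713599e-05]
scene top z 0.1118 rect ((0.5992773175239563, 0.02937094308435917), (0.02927459590137005, 0.0342402309179306), 85.02375793457031) y 0.01324265050412297 0.04474992559666993
face x=a*z+b [0.00123803 0.61550086] 198 0.026971093741011254
top top z 0.1125 rect ((0.5957363247871399, 0.02861911803483963), (0.029621228575706482, 0.03039770945906639), 88.08781433105469) y 0.014056170363102966 0.04370387602884663
face x=a*z+b [-0.00096794  0.58032582] 32 0.055097529659866806
```

Emit:
{"api": "play_rows", "payload": {
  "motion": [
    [[0,0,-50],0,1],
    [[0,0,-90],0,1],
    [[0,0,-105],0,1],
    [[0,0,-105],0,1],
    [[0,0,-105],0,-1],
    [[0,0,-105],0,-1],
    [[0,0,-105],0,-1],
    [[0,0,-105],0,-1],
    [[0,0,-105],0,-1]
  ],
  "newtons": 40
}}

```text
clock: 11.8
tcp_pos: [0.5117, -0.332, 0.1551]
tool_rot: [0.001, 0.707, 0.707, 0.0]
contact_force: [-2.6, 0.8, 6.5]
opening: 0.668
grasp_force: 36.6
```

Emit:
{"api": "play_rows", "payload": {
  "motion": [
    [[0,0,0],0,-1],
    [[0,0,25],0,-1],
    [[0,0,55],0,-1],
    [[0,0,85],0,-1],
    [[0,0,115],0,-1],
    [[0,0,130],0,-1],
    [[0,0,130],0,-1],
    [[0,0,130],0,-1]
  ]
}}

```text
clock: 12.8
tcp_pos: [0.5105, -0.331, 0.282]
tool_rot: [-0.001, 0.707, 0.707, -0.0]
contact_force: [0.3, 0.3, -0.9]
opening: 0.668
grasp_force: 39.6
```

```bash
python3 look.py g1 40 20 220 200
```

```text
0.6722587723921873 [ 0.51039887 -0.33096024  0.28182943]
```

View pics/g1.png

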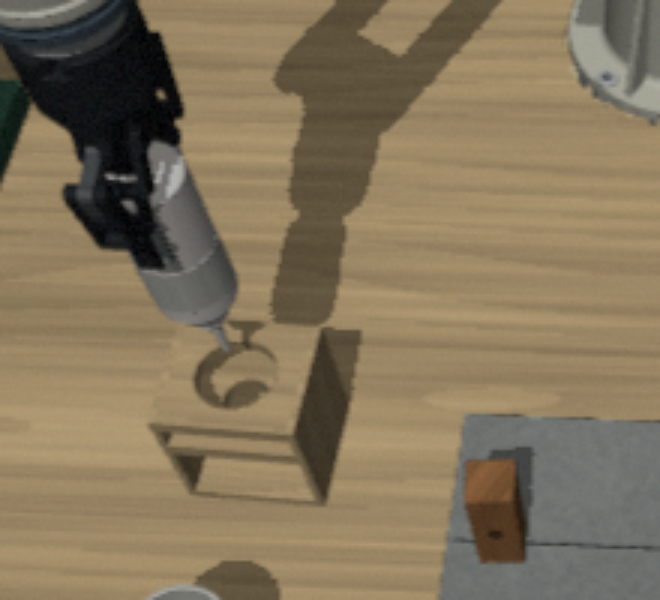

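The picture shows the bottle drawn clear above the stand hole, nozzle at crop (225,350), upright in the fingers. Next: beside the stand's +y edge and down.

Emit:
{"api": "play_rows", "payload": {
  "motion": [
    [[0,50,0],0,-1],
    [[0,105,0],0,-1],
    [[0,105,-10],0,-1],
    [[0,105,-60],0,-1],
    [[0,105,-100],0,-1],
    [[0,105,-113],0,-1],
    [[0,105,-113],0,-1]
  ],
  "newtons": 30
}}

```text
clock: 13.72
tcp_pos: [0.5107, -0.2266, 0.1696]
tool_rot: [-0.001, 0.707, 0.707, -0.0]
contact_force: [0.3, -0.5, -1.8]
opening: 0.669
grasp_force: 38.4
```

Emit:
{"api": "play_rows", "payload": {
  "motion": [
    [[0,-15,0],0,-1],
    [[0,-25,0],0,-1],
    [[0,-32,0],0,-1],
    [[0,-39,0],0,-1],
    [[0,-46,0],0,-1],
    [[0,-53,0],0,-1]
  ]
}}

```text
clock: 14.48
tcp_pos: [0.5111, -0.2797, 0.1705]
tool_rot: [0.0, 0.707, 0.707, 0.0]
contact_force: [-0.6, 5.4, 2.4]
opening: 0.667
grasp_force: 31.3
```

```bash
python3 look.py g2 40 40 220 200
```

```text
0.6700324123926358 [ 0.51116779 -0.28047082  0.17046516]
```

View pics/g2.png

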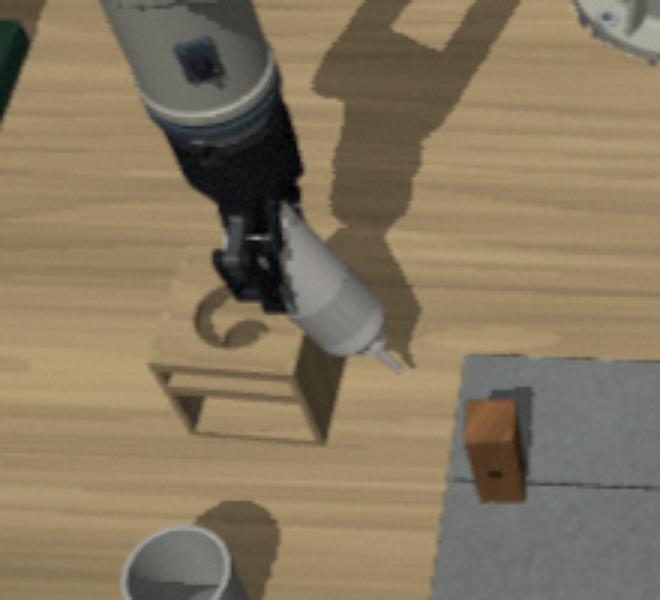

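The bottle is tilting nicely against the stand edge (nozzle at crop (398,368), base over the stand). Continue, tighten, back off.

Emit:
{"api": "play_rows", "payload": {
  "motion": [
    [[0,-7,0],0,-1],
    [[0,-14,0],0,-1],
    [[0,-21,0],0,-1],
    [[0,-25,0],0,-1],
    [[0,-25,0],0,-1]
  ]
}}

```text
clock: 15.15
tcp_pos: [0.5108, -0.3048, 0.1702]
tool_rot: [0.0, 0.707, 0.707, -0.0]
contact_force: [-0.9, 2.0, 0.1]
opening: 0.667
grasp_force: 32.3
```

Emit:
{"api": "play_rows", "payload": {
  "motion": [
    [[0,0,0],0,-1],
    [[0,0,0],0,-1],
    [[0,5,20],0,-1],
    [[0,15,60],0,-1],
    [[0,20,90],0,-1],
    [[0,20,90],0,-1],
    [[0,20,90],0,-1]
  ],
  "newtons": 80
}}

```text
clock: 16.02
tcp_pos: [0.5108, -0.2842, 0.2602]
tool_rot: [0.0, 0.707, 0.707, -0.0]
contact_force: [0.2, 0.5, -2.1]
opening: 0.664
grasp_force: 85.6
```

```bash
cat > glue.py <<'E'
# bottle axis in 3D: back-project white pixels near TCP with depth, cylinder axis from lean-plane silhouettes
from h import *
s=arm.get_state(); t=s['tcp_pos']; g=t-[0,0,-.011]; out=[]
for n in('scene','top'):
    d=grab(n); P=pts(d); hsv=cv2.cvtColor(d['color'],cv2.COLOR_RGB2HSV)
    m=(hsv[...,1]<45)&(hsv[...,2]>85)&(np.linalg.norm(P-g,axis=-1)<.19)&(P[...,2]<g[2]+.06)&(P[...,2]>.02)
    nl,L,S,C=cv2.connectedComponentsWithStats(m.astype(np.uint8),connectivity=8)
    i=1+np.argmax(S[1:,4]); m=L==i; Q=P[m]
    c=Q.mean(0); w=np.linalg.svd(Q-c,full_matrices=False)[2][0]; w*=np.sign(w[2])
    e=(Q-c)@w; lo=Q[np.argsort(e)[:6]].mean(0); 
    print(n,len(Q),'axis',w.round(3),'lean',np.degrees(np.arccos(w[2])).round(1),'lowest end',lo.round(4),'len',np.ptp(e).round(3))
    cv2.imwrite('pics/m_%s.png'%n,np.hstack([d['color'][:,:,::-1],cv2.merge([m.astype(np.uint8)*255]*3)])[::1,::1])
print(t,s['opening'],s['grasp_force'],s['tool_rot'])
E
python3 glue.py; python3 look.py g3 40 20 220 200
```

```text
scene 1473 axis [-0.018 -0.511  0.86 ] lean 30.7 lowest end [ 0.5136 -0.1844  0.1553] len 0.195
top 578 axis [-0.007 -0.54   0.842] lean 32.7 lowest end [ 0.5112 -0.1869  0.1601] len 0.172
[ 0.51076956 -0.2842431   0.26016199] 0.663523508652836 85.64883023500443 [ 1.08649202e-04  7.07037403e-01  7.07176136e-01 -1.11445105e-04]
0.66022811084319 [ 0.51038867 -0.28416042  0.25906725]
```

View pics/g3.png

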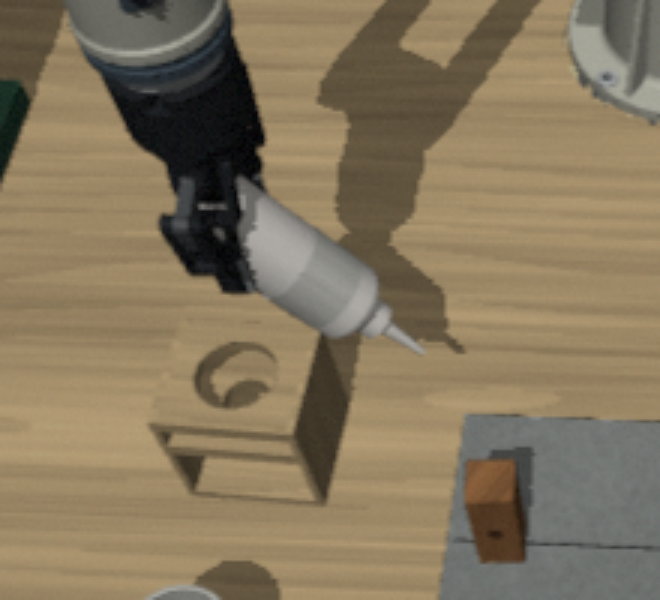

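The bottle is held leaning roughly 41°, nozzle tip at crop (422,352), i.e. ~0.10 m out and ~0.10 m below the TCP. Now carry it over and turn.

Emit:
{"api": "play_rows", "payload": {
  "motion": [
    [[-91,313,5],-1.571,-1],
    [[-91,313,5],-1.571,-1],
    [[-91,313,5],-1.571,-1],
    [[-91,313,5],-1.571,-1],
    [[-91,313,5],-1.571,-1],
    [[-91,313,5],-1.571,-1],
    [[-91,313,5],-1.571,-1],
    [[-91,313,5],-1.571,-1],
    [[-91,313,5],-1.571,-1],
    [[-91,313,5],-1.571,-1]
  ]
}}

```text
clock: 17.42
tcp_pos: [0.4196, 0.0286, 0.2646]
tool_rot: [0.0, 1.0, 0.0, -0.001]
contact_force: [1.0, 0.4, -1.9]
opening: 0.662
grasp_force: 86.0
```

Emit:
{"api": "play_rows", "payload": {
  "motion": [
    [[0,0,0],0,-1],
    [[0,0,-30],0,-1],
    [[0,0,-60],0,-1],
    [[0,0,-90],0,-1],
    [[0,0,-90],0,-1],
    [[0,0,-90],0,-1]
  ]
}}

```text
clock: 18.18
tcp_pos: [0.4206, 0.0287, 0.1761]
tool_rot: [-0.0, 1.0, 0.0, 0.0]
contact_force: [0.4, -0.8, -1.4]
opening: 0.655
grasp_force: 86.0
```

```bash
python3 glue.py; python3 post.py; python3 look.py g4 170 80 200 180
```

```text
scene 1495 axis [-0.544  0.008  0.839] lean 33.0 lowest end [0.5209 0.0316 0.0694] len 0.195
scene top z 0.1118 rect ((0.5999387502670288, 0.02920505404472351), (0.029123518615961075, 0.034598901867866516), 85.98812866210938) y 0.013074983810369565 0.04465957695298327
face x=a*z+b [-0.00227679  0.61562373] 200 0.02444609105888873
top top z 0.1123 rect ((0.5957725644111633, 0.028297284618020058), (0.02968469075858593, 0.030679985880851746), 86.93873596191406) y 0.01404373360950894 0.0436102300271292
face x=a*z+b [0.00570857 0.57997077] 34 0.038045738552845876
0.6586386391828998 [0.42058248 0.02869267 0.17615212]Traceback (most recent call last):
  File "glue.py", line 8, in <module>
    i=1+np.argmax(S[1:,4]); m=L==i; Q=P[m]
        ~~~~~~~~~^^^^^^^^^
    return _wrapfunc(a, 'argmax', axis=axis, out=out, **kwds)
    return bound(*args, **kwds)
ValueError: attempt to get argmax of an empty sequence
```

View pics/g4.png

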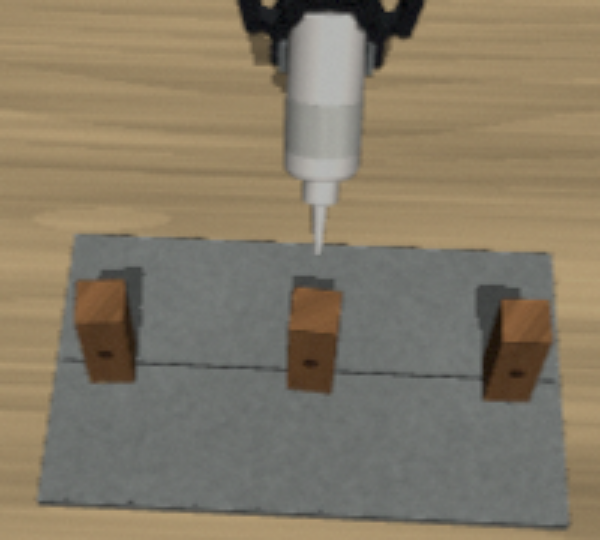

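The bottle leans toward the robot with the nozzle (crop (318,254)) in line with the standing middle post (crop (315,340)). Final approach.

Emit:
{"api": "play_rows", "payload": {
  "motion": [
    [[0,-2,-15],0,-1],
    [[0,-2,-35],0,-1],
    [[12,-2,-35],0,-1],
    [[24,-2,-35],0,-1],
    [[35,-2,-35],0,-1],
    [[35,-2,-35],0,-1],
    [[35,-2,-35],0,-1],
    [[35,-2,-35],0,-1]
  ]
}}

```text
clock: 19.42
tcp_pos: [0.4546, 0.0267, 0.1403]
tool_rot: [-0.0, 1.0, -0.0, -0.0]
contact_force: [-0.1, 0.6, -2.5]
opening: 0.662
grasp_force: 86.1
```

```bash
python3 glue.py 2>/dev/null; python3 - <<'E'
from h import *
d=grab('scene'); P=pts(d); hsv=cv2.cvtColor(d['color'],cv2.COLOR_RGB2HSV)
s=arm.get_state(); t=s['tcp_pos']; print(s['tcp_pos'],s['grasp_force'],s['qvel'].round(3))
# tip expected hidden/visible near here
print('expected tip px',proj(d,t+[.1,.002,-.107]))
X,Y,Z=P[...,0],P[...,1],P[...,2]
for nm,c,r,zlo in(('left',(.600,.182),.05,.09),('right',(.597,-.128),.05,.09),('post',(.598,.029),.025,.1),('cup',(.719,-.337),.06,.088),('offcut',(.7205,.345),.06,.026),('carton',(.431,.337),.06,.085)):
    m=(np.hypot(X-c[0],Y-c[1])<r)&(Z>zlo)&(Z<zlo+.03); q=P[m]
    print(nm,np.round(cv2.minAreaRect(q[:,:2].astype(np.float32))[0],3),m.sum(),np.median(q[:,2]).round(3))
E
python3 look.py g5 170 80 200 180
```

```text
scene 1380 axis [-0.555 -0.002  0.832] lean 33.7 lowest end [0.542  0.0291 0.0534] len 0.171
[0.4547761  0.02668408 0.1403264 ] 86.09747461974621 [ 0.001  0.002  0.    -0.     0.     0.   ]
expected tip px (np.float64(273.9312511770877), np.float64(183.58832607877181))
left [0.601 0.183] 339 0.111
right [ 0.597 -0.127] 327 0.111
post [0.598 0.03 ] 270 0.112
cup [ 0.72  -0.337] 290 0.094
offcut [0.721 0.345] 698 0.03
carton [0.431 0.337] 504 0.09
0.6667891777906119 [0.45482376 0.02665684 0.14032336]
```

View pics/g5.png

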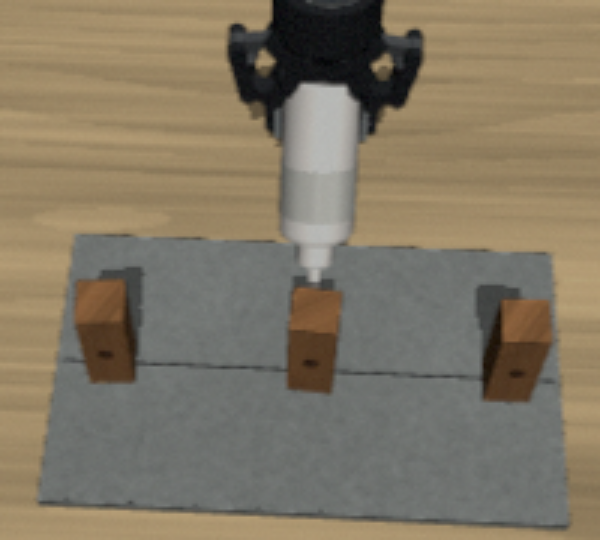

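The nozzle passes behind the middle post's top (crop (314,285)). The tip works out to about 43 mm from the post axis and 21 mm above the board, and nothing else has moved.

```bash
python3 -c "
from workcell import arm
print(arm.sign_off())"
```

```text
the job is handed in; nothing more can be done
None
```

I handed the job in at about 19.5 s of the 67 s; sign-off gave no verdict. The post stands on the line near mid-board and is let go. The gripper holds the bottle at about 40° lean, its tip about 2 cm above the board and 2.5 cm from the post's foot. That tip position is worked out from the last clear view, because the post hid the tip at the end. The other posts, carton, cup and offcut measured within about 2 mm of their starting places.

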